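# Clear and blow out the brake foot valve

### The arm

A 6-joint arm with a two-finger parallel gripper is mounted at the origin on the work surface. World frame = base frame: x ahead of the robot, y to its left, z up, the work surface at z = 0. Lengths are in m, angles in rad, forces in N, time in s.
With the tool pointing down it reaches from about 0.35 to 0.85 m from the base axis. Payload 8.1 kg.
Tool frame: the origin (TCP) lies on the centre line of the jaws, within the pads' length; the fingertips stand 19 mm ahead of it and the grasp point (between the pads) is the TCP; z points along the fingers, y is the line along which they close (so a half turn about z gives the same grasp; the last joint's range is limited). The gripper opens to 85 mm and grips with 20 to 120 N. Pads are 22 mm wide; open, the fingers measure 114 mm over their backs; the gripper's body (76 mm by 85 mm) begins 54 mm behind the grasp point. The pads swing forward as they close: fully open they stand 13 mm farther back than shut.
Start: joints at [-1.353, 0.13, 1.488, -0, 1.523, -0.085], TCP at [0.179, -0.573, 0.25] pointing down, gripper open.
Joint ranges: [-2.96, 2.96], [-0.89, 2.26], [0.02, 2.5], [-1.34, 4.48], [0, 2.73], [-2.66, 2.66]. Speed limits (rad/s): [2.39, 2.39, 2.79, 3.14, 3.14, 3.14].

### API

Orientations are given as a unit quaternion [w, x, y, z].
In Python, from cell import arm, cams, workorder gives the robot as it stands.
- The arm moves only by the tool apply_moves, never from a script. Its argument "plan" is text: rows parted by semicolons, each of 7 numbers parted by spaces: the turn, a rotation vector about the tool's x, y, z each as a share of 0.1 rad, from -1 to 1, then the shift along the tool's x, y, z each as a share of 0.1 m, from -1 to 1, then the opening, from 0 (shut) to 1 (fully open). In form: wx wy wz tx ty tz claw; .... A call has 1 to 20 rows; each row shifts and turns the commanded pose from where the row before left it, along the tool's axes as they then stand; what a row does not reach is not made up. A row lasts 1/12 s, in which the tool goes at most 41.7 mm and 7.16 degrees, less where a joint would pass 70% of its speed; a pose out of reach is approached as far as the arm can. A call with a number of a shift or a turn outside -1 to 1 is refused whole. A call with a gripper value outside its range is refused whole. The fingers move at their own pace and stop on an object; "grip_force" is the grip in N (left out, the last holds). Time passes only in rows, so rows that do not move let the fingers close. It gives the time, the measured TCP pose, the force, the opening and the grip force at its end, in the units of the state.
- arm.sense(): the state, without advancing time (a new reading comes with each control period).
- cams.get_image(name): name is "scene" or "top" or "wrist"; returns a dict with "frame" (400x640x3 uint8, blue, green, red), "range_z" (400x640 float32, m along the optical axis (not along the pixel's ray), 0 where there is no reading), "fx", "fy", "cx", "cy" (pixels), "eye" and "orientation" of the camera in the world. Camera axes: x right, y down, z forward; pixel columns grow to the right and rows downward; lengths in m; the calibration is good to about 2 mm. A picture is of the moment at which its call begins.
- workorder.hand_in(): hands the job in; it is judged then, once.
The state is a dict: "clock": time; "qpos": joint angles; "qd": joint speeds; "tau": joint torques, N m; "tool_pos": TCP position; "ee_rot": TCP orientation; "contact_force": force on the tool from outside, world axes, zero at the start; "ft_torque": the same for the moment, N m; "gripper_width": finger opening in m; "grip_force": force on a finger pad.
Only numpy, scipy, OpenCV 4.12 (cv2) and the standard library are available. Lean on these libraries where they do the work, as an engineer would, in place of code of your own. Each camera call takes 0.05 s, during which the arm holds its last target. There are 200 camera calls.

### The job

Blow out the foot valve on the parts-room bench: first clear away whatever lining blocks and carton lie on or against the treadle and the outlet tubes, putting them all in the tote. Then flip both outlet caps wide open, press the treadle fully down to its stop and hold it there for about two seconds, let it come back up, and press both caps fully shut again. Leave the other things on the bench where they are.

Things in the scene. Friction and masses are not known exactly. Their poses are not given: they have to be found in the camera images.
- block_toe: dark brake lining block on a steel backing plate, loose box 130 x 50 x 26 mm (x, y, z), about 0.35 kg; origin at the centre of its 130 x 50 mm underside. Absent in some starts; else it starts on the bench, lengthways in front of the treadle, its far end 10 to 25 mm under the treadle's toe, where it jams the treadle: draw it out to the front (-x of the valve) before lifting
- block_treadle: dark brake lining block on a steel backing plate, loose box 130 x 50 x 26 mm (x, y, z), about 0.35 kg; origin at the centre of its 130 x 50 mm underside. Absent in some starts; else it starts flat across the top of the treadle
- block_caps: dark brake lining block on a steel backing plate, loose box 130 x 50 x 26 mm (x, y, z), about 0.35 kg; origin at the centre of its 130 x 50 mm underside. Absent in some starts; else it starts flat across the two shut caps of the outlet block, bridging them
- carton: plain cardboard carton with a paper strip, loose, 56 x 56 mm and 140 mm tall (z), about 0.25 kg; origin at the centre of its underside. Absent in some starts; else it starts upright on the bench, close in front of the outlet block's cap tabs
- valve: brake foot valve, fixed to the bench: grey base plate 12 mm thick (x = -40 to +130 mm, y = -65 to +65 mm) under a steel treadle. Origin on the bench; -x is the front (toe side), +x the heel. The treadle's hinge line runs along y at x = +100, z = 66 mm, between two cheeks 85 mm tall
- treadle (a joint): treadle angle, rad: 0 at rest (level), 0.30 down on its stop. Steel plate 170 x 100 x 12 mm, from the toe edge (x = -70 mm of the valve) to the hinge; at rest its top is 72 mm above the bench, at the stop the toe is about 50 mm lower. A spring returns it; pressing at point treadle_toe takes about 7 N to start and 16 N at the stop
- treadle_toe (a point): point on top of the treadle, on its middle line, 25 mm from the toe edge and 145 mm from the hinge line: where to press (moves with the treadle)
- outlets: outlet block, fixed to the bench: aluminium, 100 x 200 x 30 mm, with two upright steel tubes 50 mm across at y = +45 mm (left) and y = -45 mm (right), mouths 100 mm above the bench, each with a grey hinged dust cap. Origin on the bench under the block's middle; -x is the front
- cap_left (a joint): left (+y) cap's angle, rad: 0 shut, 1.57 upright, 1.75 fully back. Disc 56 mm across, 10 mm thick (top at z = 110 mm when shut), swings up and back about a line along y at x = +32, z = 100 mm of the outlet block. The hinge is stiff: the cap stays where it is left; about 1 N at the tab moves it
- cap_right (a joint): the same for the right (-y) cap
- cap_left_tab (a point): middle of the left cap's tab, 80 mm from the hinge line, 20 mm beyond the disc's rim, 106 mm above the bench when shut (moves with the cap). The tab, 16 mm wide and 12 mm thick, sticks out 36 mm from the disc to the front (-x)
- cap_right_tab (a point): the same for the right cap
- tote: grey open tote, fixed to the bench: outside 310 x 210 x 55 mm (x, y, z), walls and floor 5 mm; origin under its centre
- bearing: a steel bearing ring, 64 mm across, 22 mm tall, behind the treadle: a bystander, to be left alone
- flange: a dark steel flange, 76 mm across, 40 mm tall, behind the outlet block: a bystander, to be left alone
- wrench: a wrench, 190 mm long, at the right side: a bystander, to be left alone
- filter: a white canister, 80 mm across, 110 mm tall: a bystander, to be left alone
- grease: a grease jar, 72 mm across, 90 mm tall: a bystander, to be left alone
- hammer: a hammer, 260 mm long, at the left side: a bystander, to be left alone
- cup: a steel bowl, 90 mm across, 60 mm tall, at the right side: a bystander, to be left alone

How it is judged:
By the outcome, as a careful person would: the job done as asked, in the order asked, and still so for the second after the job is handed in, with the robot touching nothing.
Of block_toe, block_treadle, block_caps, carton only 2 to 4 are there at a start; the rules pass over those that are not, and their reading is None.
At some moment in a run one of block_toe, block_treadle may be knocked a few centimetres aside while the robot is not near it.
Once in a run the grip may slacken for a moment while it holds something.
It also fails if it takes over 210 s, if anything falls off the work surface, if the arm or the gripper's body presses on something with over 40 N, if the wrist force passes 120 N, or if a joint passes its speed limit or range.

## Working session

There is one attempt and no reset: what is moved stays moved. The work goes in short steps, Python scripts to look and compute and a tool call to move; the robot and the scene stay as the last step left them, time stands still between calls to the robot, and variables do not carry over. Pictures are saved under pics/ and viewed, at most 14 in all, crops included, and the job is handed in when it is done.

Besides the shell and the picture viewer there is one more tool, called by a JSON object that holds its "api" and its "payload". apply_moves: Moves the arm, as the interface text tells. Shift numbers are shares of 0.1 m and turn numbers shares of 0.1 rad, none past 1 either way. Its arguments: {"type":"object","properties":{"plan":{"type":"string"},"grip_force":{"type":"number"}},"required":["plan"]}

```bash
ls; mkdir -p pics
cat > h.py <<'E'
import numpy as np, cv2
from scipy.spatial.transform import Rotation as R
from cell import arm, cams, workorder
def rot(q): return R.from_quat([q[1],q[2],q[3],q[0]]).as_matrix()
def snap(n,f=None):
    d=cams.get_image(n)
    if f: cv2.imwrite('pics/'+f,d['frame'])
    z=d['range_z']; v,u=np.mgrid[:400,:640]
    P=np.stack([(u-d['cx'])/d['fx']*z,(v-d['cy'])/d['fy']*z,z],-1)
    W=P@rot(d['orientation']).T+np.array(d['eye']); W[z==0]=np.nan
    return d,W
E
python3 - <<'E'
from h import *
d,W=snap('top','top0.png'); np.save('top0.npy',W); print(d['eye'],d['orientation'],d['fx'])
d,W=snap('scene','scene0.png'); np.save('scene0.npy',W); print(d['eye'],d['orientation'],d['fx'])
print(arm.sense())
E
```

```text
pics
[ 0.38239005 -0.00197705  1.48283227] [ 0.04883886 -0.70460432  0.70555205 -0.0578258 ] 420.36216334258836
[ 1.31047679 -0.96055814  1.37954519] [-0.34673919  0.87965493  0.30081871 -0.12444774] 483.71309718427176
{'clock': 0.1, 'qpos': array([-1.35338713e+00,  1.31103811e-01,  1.48918913e+00, -1.50998253e-05,
        1.52298973e+00, -8.53467253e-02]), 'qd': array([-0.00046571, -0.00295544, -0.00368607, -0.00148804, -0.00143088,
        0.00054849]), 'tau': array([ 1.83285156e-03, -5.70952106e+01, -5.01940048e+01, -1.60853865e-04,
        8.18972709e-03,  6.58639624e-05]), 'tool_pos': array([ 0.17883663, -0.57223757,  0.24932815]), 'ee_rot': array([-8.42670358e-04,  9.88563811e-01,  1.50800788e-01, -6.32810252e-05]), 'contact_force': array([ 0.57285817,  1.03169069, -0.32906659]), 'ft_torque': array([-0.03218072, -0.00938554, -0.03502716]), 'grip_force': 0.0, 'gripper_width': 0.08559412045233773}
```

View pics/top0.png

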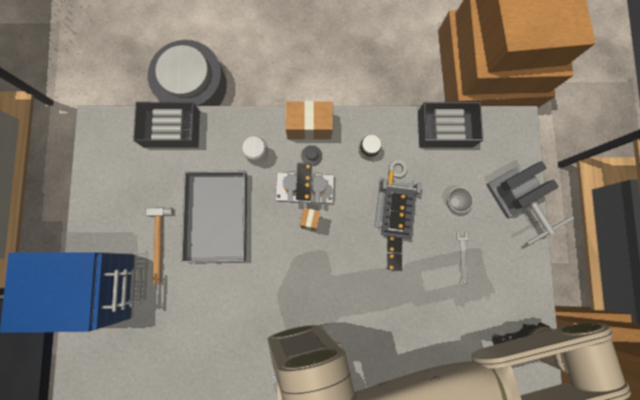

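View pics/scene0.png

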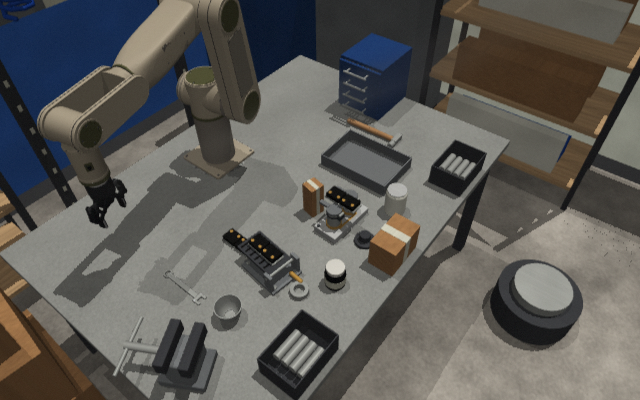

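The start has all four items: block_caps at about (305,182), the carton at (311,218), block_treadle at (402,212) and block_toe at (395,252). The tote is at (217,217). Next I'll measure them from the depth.

Run:
```python
from h import *
W=np.load('top0.npy'); im=cv2.imread('pics/top0.png')
cv2.imwrite('pics/crop0.png',cv2.resize(im[130:280,180:480],(800,400),interpolation=cv2.INTER_CUBIC))
dark=(im.max(-1)<70)
def rect(name,u0,v0,u1,v1,z0,z1,mask=None):
    S=W[v0:v1,u0:u1]; m=(S[...,2]>z0)&(S[...,2]<z1)
    if mask is not None: m&=mask[v0:v1,u0:u1]
    p=S[m]; c,s,a=cv2.minAreaRect(p[:,:2].astype(np.float32))
    print(name,len(p),np.round(c,4),np.round(s,4),round(a,1),'z',np.round(np.percentile(p[:,2],[5,50,95]),4))
rect('bench',340,250,370,270,-.05,.05)
rect('tote',178,165,255,270,.035,.08)
rect('carton',295,200,330,240,.125,.16)
rect('bcaps',290,155,325,215,.122,.15)
rect('outblock',270,165,340,210,.02,.045)
rect('caps',270,165,340,215,.095,.119)
rect('btread',375,170,430,240,.085,.11)
rect('treadle',375,170,430,245,.06,.08)
rect('cheeks',370,165,430,240,.079,.0875)
rect('btoe',375,225,415,280,.015,.035)
rect('valvebase',360,165,430,250,.006,.018)
```

```text
bench 598 [ 0.3866 -0.1592] [0.1037 0.0659] 89.8 z [-0.0052  0.0002  0.0055]
tote 733 [0.5369 0.3276] [0.3096 0.2119] 0.2 z [0.0373 0.0532 0.0594]
carton 308 [ 5.201e-01 -3.000e-04] [0.0557 0.0564] 78.3 z [0.1359 0.1404 0.146 ]
bcaps 630 [0.6132 0.0148] [0.1765 0.0697] 9.2 z [0.1317 0.1369 0.1426]
outblock 624 [0.6392 0.0181] [0.2001 0.1016] 87.4 z [0.0248 0.0303 0.0376]
caps 595 [0.6366 0.0182] [0.1432 0.1231] 87.0 z [0.1049 0.1104 0.1166]
btread 568 [ 0.5704 -0.3025] [0.1259 0.166 ] 82.8 z [0.0865 0.0976 0.1019]
treadle 990 [ 0.557  -0.3001] [0.1263 0.1905] 82.9 z [0.0664 0.0724 0.0776]
cheeks 129 [ 0.5607 -0.3026] [0.1282 0.1856] 82.9 z [0.0795 0.0826 0.0865]
btoe 467 [ 0.4258 -0.2882] [0.1195 0.148 ] 82.7 z [0.0198 0.0259 0.0311]
valvebase 495 [ 0.5725 -0.3002] [0.3007 0.2419] 0.0 z [0.0063 0.0113 0.0169]
```

View pics/crop0.png

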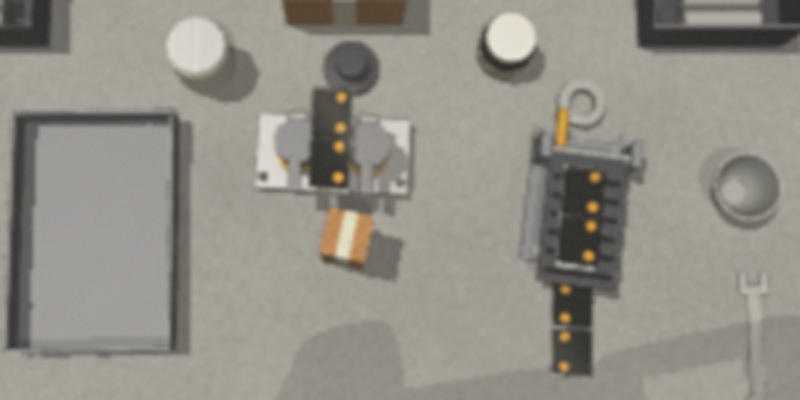

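The crop shows block_caps lying along x between the two caps. The block on the treadle and the one jammed at its toe lie nearly along the valve's axis, yawed about −7°. Next I'll refine the fits and write the move helper.

```bash
cat >> h.py <<'E'
def fit(W,im,lo,hi,z0,z1,dark=None,er=1):
    m=(W[...,0]>lo[0])&(W[...,0]<hi[0])&(W[...,1]>lo[1])&(W[...,1]<hi[1])&(W[...,2]>z0)&(W[...,2]<z1)
    m=m.astype(np.uint8); m=cv2.morphologyEx(m,cv2.MORPH_OPEN,np.ones((3,3)))
    n,l,s,_=cv2.connectedComponentsWithStats(m); k=1+np.argmax(s[1:,4]); p=W[l==k]
    c,s,a=cv2.minAreaRect(p[:,:2].astype(np.float32))
    if s[0]<s[1]: a-=90; s=s[::-1]
    a=(a+90)%180-90
    return np.round([c[0],c[1],s[0],s[1],a,np.median(p[:,2])],4)
def need(x,y,z,yaw):
    "turn about tool z (units .1rad) then shift in turned tool axes (units .1 m)"
    s=arm.sense(); M=rot(s['ee_rot']); y0=np.arctan2(M[1,0],M[0,0]); t=-(np.radians(yaw)-y0)
    yw=np.radians(yaw); d=np.array([x,y,z])-s['tool_pos']
    X=np.array([np.cos(yw),np.sin(yw),0]); Y=np.array([np.sin(yw),-np.cos(yw),0])
    print('clock %.2f'%s['clock'],'pos',np.round(s['tool_pos'],4),'yaw %.2f'%np.degrees(y0),'zaxis',np.round(M[:,2],3),'turn %.2f'%(t/.1),'shift x %.3f y %.3f z %.3f'%tuple(np.array([d@X,d@Y,-d[2]])/.1))
E
python3 - <<'E'
from h import *
W=np.load('top0.npy'); im=None
print('bcaps',fit(W,im,(.5,-.03),(.72,.06),.125,.15))
print('btread',fit(W,im,(.48,-.37),(.66,-.24),.088,.11))
print('btoe',fit(W,im,(.3,-.35),(.5,-.24),.016,.036))
print('carton',fit(W,im,(.47,-.05),(.565,.05),.13,.155))
print('treadle',fit(W,im,(.4,-.4),(.7,-.2),.06,.081))
print('outb',fit(W,im,(.55,-.15),(.72,.15),.02,.04))
need(.62,.018,.25,-5)
E
```

```text
bcaps [ 0.6712  0.0197  0.0586  0.0459 -0.029   0.1363]
btread [ 0.5484 -0.2939  0.1201  0.0496 -6.6995  0.0981]
btoe [ 0.381  -0.2918  0.056   0.0491 -2.3655  0.0261]
carton [ 5.20100e-01 -5.00000e-04  5.63000e-02  5.54000e-02 -1.08032e+01
  1.40400e-01]
treadle [ 0.5497 -0.3023  0.1761  0.1046 -7.9356  0.0724]
outb [ 0.6338 -0.0633  0.1021  0.0443 -9.9708  0.0301]
clock 0.10 pos [ 0.1788 -0.5722  0.2493] yaw 17.35 zaxis [-0.     0.002 -1.   ] turn 3.90 shift x 3.880 y -6.264 z -0.007
```

```bash
sed -i 's/m=m.astype(np.uint8); m=/m=m.astype(np.uint8); m=cv2.morphologyEx(m,cv2.MORPH_CLOSE,np.ones((5,5))); m=/; s/p=W\[l==k\]/p=W[(l==k)\&(W[...,2]>z0)\&(W[...,2]<z1)]/' h.py
python3 - <<'E'
from h import *
W=np.load('top0.npy'); im=None
print('bcaps',fit(W,im,(.56,-.03),(.72,.06),.125,.15))
print('btread',fit(W,im,(.48,-.37),(.66,-.24),.088,.11))
print('btoe',fit(W,im,(.3,-.35),(.48,-.24),.012,.036))
print('outb',fit(W,im,(.55,-.15),(.72,.15),.02,.04))
E
```

```text
bcaps [ 0.6408  0.0201  0.121   0.048  -2.3334  0.1364]
btread [ 0.5484 -0.2939  0.1201  0.0496 -6.6995  0.098 ]
btoe [ 0.4086 -0.2926  0.1143  0.0503 -4.202   0.0259]
outb [ 0.6346 -0.0619  0.1021  0.0448 -7.2627  0.0301]
```

{"api": "apply_moves", "payload": {"plan": "0 0 0.87 0 0 0 0.9;0 0 0.87 0 0 0 0.9;0 0 0.87 0 0 0 0.9;0 0 0.87 0 0 0 0.9;0 0 0 0.22 -0.31 0 0.9;0 0 0 0.22 -0.31 0 0.9;0 0 0 0.22 -0.31 0 0.9;0 0 0 0.22 -0.31 0 0.9;0 0 0 0.22 -0.31 0 0.9;0 0 0 0.22 -0.31 0 0.9;0 0 0 0.22 -0.31 0 0.9;0 0 0 0.22 -0.31 0 0.9;0 0 0 0.22 -0.31 0 0.9;0 0 0 0.22 -0.31 0 0.9;0 0 0 0.22 -0.31 0 0.9;0 0 0 0.22 -0.31 0 0.9;0 0 0 0.22 -0.31 0 0.9;0 0 0 0.22 -0.31 0 0.9;0 0 0 0.22 -0.31 0 0.9;0 0 0 0 0 0 0.9", "grip_force": 40}}

```text
clock: 1.77
tool_pos: [0.5322, -0.1176, 0.2497]
ee_rot: [-0.001, 1.0, -0.02, 0.0]
contact_force: [1.6, -0.7, -0.8]
gripper_width: 0.0769
grip_force: 0.0
```

Run:
```python
from h import *
need(.641,.02,.2,-2.5)
```

```text
clock 1.77 pos [ 0.5322 -0.1176  0.2497] yaw -2.31 zaxis [ 0.001  0.003 -1.   ] turn 0.03 shift x 1.027 y -1.422 z 0.497
```

{"api": "apply_moves", "payload": {"plan": "0 0 0 0.205 -0.285 0 0.9;0 0 0 0.205 -0.285 0 0.9;0 0 0 0.205 -0.285 0 0.9;0 0 0 0.205 -0.285 0 0.9;0 0 0 0.205 -0.285 0 0.9;0 0 0 0 0 0.25 0.9;0 0 0 0 0 0.25 0.9;0 0 0 0 0 0.25 0.9;0 0 0 0 0 0.25 0.9;0 0 0 0 0 0.12 0.9;0 0 0 0 0 0 0.9"}}

```text
clock: 2.68
tool_pos: [0.6356, 0.0146, 0.1337]
ee_rot: [-0.0, 1.0, -0.023, -0.004]
contact_force: [-0.6, -0.6, -0.4]
gripper_width: 0.0773
grip_force: 0.0
```

Run:
```python
from h import *
need(.641,.02,.137,-2.5)
d,W=snap('wrist','w1.png')
```

```text
clock 2.68 pos [0.6356 0.0146 0.1337] yaw -2.60 zaxis [-0.008  0.    -1.   ] turn -0.02 shift x 0.052 y -0.056 z -0.033
```

View pics/w1.png

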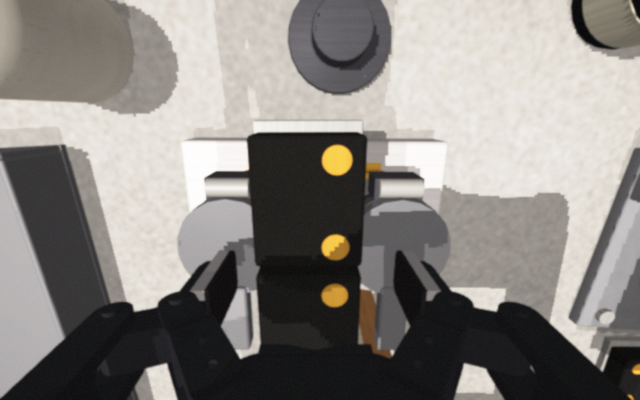

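The wrist view shows the block (columns 250–365) between the open fingers (237 and 397). I'll shift slightly, grip and lift.

{"api": "apply_moves", "payload": {"plan": "0 0 0 0.03 -0.05 -0.02 0.9;0 0 0 0 0 0 0;0 0 0 0 0 0 0;0 0 0 0 0 0 0;0 0 0 0 0 0 0;0 0 0 0 0 0 0;0 0 0 0 0 0 0;0 0 0 0 0 0 0;0 0 0 0 0 0 0;0 0 0 0 0 0 0;0 0 0 0 0 -0.15 0;0 0 0 0 0 -0.2 0;0 0 0 0 0 -0.2 0;0 0 0 0 0 -0.2 0;0 0 0 0 0 -0.2 0;0 0 0 0 0 0 0", "grip_force": 70}}

```text
clock: 4.07
tool_pos: [0.6438, 0.0194, 0.2411]
ee_rot: [0.0, 1.0, -0.023, 0.004]
contact_force: [0.7, 0.2, -1.5]
gripper_width: 0.0477
grip_force: 73.7
```

Run:
```python
from h import *
need(.612,.280,.2,0)
```

```text
clock 4.07 pos [0.6438 0.0194 0.2411] yaw -2.59 zaxis [ 0.008 -0.    -1.   ] turn -0.45 shift x -0.318 y -2.606 z 0.411
```

{"api": "apply_moves", "payload": {"plan": "0 0 -0.45 0 0 0 0;0 0 0 -0.032 -0.359 0 0;0 0 0 -0.032 -0.359 0 0;0 0 0 -0.032 -0.359 0 0;0 0 0 -0.032 -0.359 0 0;0 0 0 -0.032 -0.359 0 0;0 0 0 -0.032 -0.359 0 0;0 0 0 -0.032 -0.359 0 0;0 0 0 -0.032 -0.359 0 0;0 0 0 -0.032 -0.359 0 0;0 0 0 -0.032 -0.359 0 0;0 0 0 0 0 0 0;0 0 0 0 0 0.35 0;0 0 0 0 0 0.35 0;0 0 0 0 0 0.35 0;0 0 0 0 0 0.35 0;0 0 0 0 0 0 0"}}

```text
clock: 5.48
tool_pos: [0.6036, 0.3753, 0.0832]
ee_rot: [0.004, 1.0, -0.0, -0.007]
contact_force: [-1.9, -1.3, -7.7]
gripper_width: 0.0478
grip_force: 74.3
```

Run:
```python
from h import *
need(.612,.378,.034,0)
d,W=snap('top','top1.png'); np.save('top1.npy',W)
print('btread',fit(W,0,(.48,-.37),(.66,-.24),.088,.11))
print('btoe',fit(W,0,(.3,-.35),(.48,-.24),.012,.036))
print('carton',fit(W,0,(.47,-.05),(.565,.05),.13,.155))
print('treadle',fit(W,0,(.4,-.4),(.7,-.2),.06,.081))
print('outb',fit(W,0,(.55,-.15),(.72,.15),.02,.04))
print('caps',fit(W,0,(.55,-.15),(.72,.15),.1,.12))
```

```text
clock 5.48 pos [0.6036 0.3753 0.0832] yaw -0.01 zaxis [-0.015 -0.008 -1.   ] turn -0.00 shift x 0.084 y -0.027 z 0.492
btread [ 0.5488 -0.2934  0.1201  0.0491 -6.8357  0.0981]
btoe [ 0.4094 -0.2931  0.1136  0.0505 -2.9503  0.026 ]
carton [ 5.19900e-01 -3.00000e-04  5.60000e-02  5.55000e-02 -1.08666e+01
  1.40400e-01]
treadle [ 0.5563 -0.2978  0.1893  0.1262 -9.1779  0.0724]
outb [ 0.6388  0.0205  0.1004  0.0772 -1.065   0.0301]
caps [ 0.6287  0.0592  0.0993  0.0536 15.6429  0.1104]
```

{"api": "apply_moves", "payload": {"plan": "0 0 0 0.05 0 0.12 0;0 0 0 0 0 0.12 0;0 0 0 0 0 0.1 0;0 0 0 0 0 0 0;0 0 0 0 0 0 0;0 0 0 0 0 0 0"}}

```text
clock: 6.03
tool_pos: [0.6151, 0.3787, 0.0622]
ee_rot: [-0.0, 1.0, -0.0, 0.0]
contact_force: [0.1, 0.3, -3.5]
gripper_width: 0.0477
grip_force: 74.4
```

{"api": "apply_moves", "payload": {"plan": "0 0 0 0 0 0.1 0;0 0 0 0 0 0.1 0;0 0 0 0 0 0.08 0;0 0 0 0 0 0 0;0 0 0 0 0 0 0;0 0 0 0 0 0 0"}}

```text
clock: 6.53
tool_pos: [0.6153, 0.379, 0.0372]
ee_rot: [-0.0, 1.0, 0.0, 0.001]
contact_force: [-12.3, -5.8, 22.4]
gripper_width: 0.0479
grip_force: 82.2
```

{"api": "apply_moves", "payload": {"plan": "0 0 0 -0.05 0 -0.03 0;0 0 0 0 0 0 0.75;0 0 0 0 0 0 0.75;0 0 0 0 0 0 0.75;0 0 0 0 0 0 0.75;0 0 0 0 0 0 0.75;0 0 0 0 0 -0.15 0.75;0 0 0 0 0 -0.3 0.75;0 0 0 0 0 -0.3 0.75;0 0 0 0 0 -0.3 0.75;0 0 0 0 0 -0.3 0.75;0 0 0 0 0 -0.3 0.75;0 0 0 0 0 0 0.75;0 0 0 0 0 0 0.75"}}

```text
clock: 7.7
tool_pos: [0.6116, 0.3794, 0.2065]
ee_rot: [-0.002, 1.0, -0.0, 0.003]
contact_force: [0.6, 0.5, -0.2]
gripper_width: 0.0642
grip_force: 0.0
```

Run:
```python
from h import *
d,W=snap('wrist','w2.png')
need(.52,0,.2,-10.8)
m=(W[...,1]>.24)&(W[...,1]<.42)&(W[...,0]>.4)&(W[...,0]<.68)&(W[...,2]>.018)&(W[...,2]<.1)
print(fit(W,0,(.4,.24),(.68,.42),.018,.06), np.percentile(W[m][:,2],[5,50,95]))
```

```text
clock 7.75 pos [0.6105 0.3788 0.2036] yaw -0.01 zaxis [ 0.003  0.001 -1.   ] turn 1.88 shift x -0.179 y 3.891 z 0.036
[0.6062 0.3784 0.1196 0.0481 0.0403 0.0308] [0.02926776 0.03082194 0.03198476]
```

View pics/w2.png

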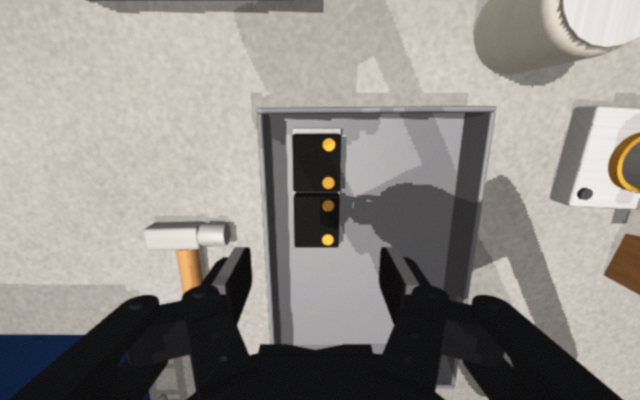

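block_caps lies flat in the tote's far-left corner, at pixels (318,188). Next is the carton.

{"api": "apply_moves", "payload": {"plan": "0 0 0.94 0 0 0 1;0 0 0.94 0 0 0 1;0 0 0 -0.016 0.354 0 1;0 0 0 -0.016 0.354 0 1;0 0 0 -0.016 0.354 0 1;0 0 0 -0.016 0.354 0 1;0 0 0 -0.016 0.354 0 1;0 0 0 -0.016 0.354 0 1;0 0 0 -0.016 0.354 0 1;0 0 0 -0.016 0.354 0 1;0 0 0 -0.016 0.354 0 1;0 0 0 -0.016 0.354 0 1;0 0 0 -0.016 0.354 0 1;0 0 0 0 0 0 1;0 0 0 0 0 0 1;0 0 0 0 0 0 1"}}

```text
clock: 9.08
tool_pos: [0.519, -0.0006, 0.2003]
ee_rot: [-0.0, 0.996, -0.094, -0.001]
contact_force: [0.6, 0.7, 0.5]
gripper_width: 0.0852
grip_force: 0.0
```

Run:
```python
from h import *
need(.52,0,.112,-10.8)
d,W=snap('wrist')
print('carton',fit(W,0,(.47,-.05),(.565,.05),.13,.155))
print('caps',fit(W,0,(.55,-.15),(.72,.15),.1,.12))
```

```text
clock 9.08 pos [ 0.519  -0.0006  0.2003] yaw -10.84 zaxis [-0.002  0.001 -1.   ] turn -0.01 shift x 0.009 y -0.008 z 0.883
carton [ 5.18700e-01 -3.00000e-03  5.73000e-02  5.61000e-02 -1.21899e+01
  1.40000e-01]
caps [  0.6271   0.0647   0.098    0.0559 -22.0148   0.1099]
```

{"api": "apply_moves", "payload": {"plan": "0 0 0 0 0 0.22 1;0 0 0 0 0 0.22 1;0 0 0 0 0 0.22 1;0 0 0 0 0 0.22 1;0 0 0 0 0 0 1;0 0 0 0 0 0 0;0 0 0 0 0 0 0;0 0 0 0 0 0 0;0 0 0 0 0 0 0;0 0 0 0 0 0 0;0 0 0 0 0 0 0;0 0 0 0 0 -0.15 0;0 0 0 0 0 -0.2 0;0 0 0 0 0 -0.2 0;0 0 0 0 0 -0.2 0;0 0 0 0 0 -0.2 0;0 0 0 0 0 -0.2 0;0 0 0 0 0 0 0;0 0 0 0 0 0 0", "grip_force": 50}}

```text
clock: 10.72
tool_pos: [0.5203, -0.0008, 0.2292]
ee_rot: [-0.0, 0.996, -0.094, 0.001]
contact_force: [-0.8, -0.8, -1.3]
gripper_width: 0.0556
grip_force: 57.9
```

Run:
```python
from h import *
need(.45,.378,.2,0)
```

```text
clock 10.72 pos [ 0.5203 -0.0008  0.2292] yaw -10.79 zaxis [ 0.003 -0.    -1.   ] turn -1.88 shift x -0.703 y -3.788 z 0.292
```

{"api": "apply_moves", "payload": {"plan": "0 0 -0.94 0 0 0 0;0 0 -0.94 0 0 0 0;0 0 0 -0.054 -0.291 0 0;0 0 0 -0.054 -0.291 0 0;0 0 0 -0.054 -0.291 0 0;0 0 0 -0.054 -0.291 0 0;0 0 0 -0.054 -0.291 0 0;0 0 0 -0.054 -0.291 0 0;0 0 0 -0.054 -0.291 0 0;0 0 0 -0.054 -0.291 0 0;0 0 0 -0.054 -0.291 0 0;0 0 0 -0.054 -0.291 0 0;0 0 0 -0.054 -0.291 0 0;0 0 0 -0.054 -0.291 0 0;0 0 0 -0.054 -0.291 0 0;0 0 0 0 0 0 0;0 0 0 0 0 0 0;0 0 0 0 0 0 0"}}

```text
clock: 12.22
tool_pos: [0.4487, 0.3769, 0.2261]
ee_rot: [0.001, 1.0, 0.0, -0.001]
contact_force: [0.1, 0.5, -2.5]
gripper_width: 0.0559
grip_force: 57.8
```

{"api": "apply_moves", "payload": {"plan": "0 0 0 0 0 0.2 0;0 0 0 0 0 0.2 0;0 0 0 0 0 0.2 0;0 0 0 0 0 0.2 0;0 0 0 0 0 0.2 0;0 0 0 0 0 0 0;0 0 0 0 0 0 0;0 0 0 0 0 0 0"}}

```text
clock: 12.88
tool_pos: [0.4502, 0.3771, 0.1293]
ee_rot: [-0.0, 1.0, -0.001, 0.0]
contact_force: [0.1, 0.6, -1.5]
gripper_width: 0.0558
grip_force: 57.7
```

{"api": "apply_moves", "payload": {"plan": "0 0 0 0 0 0.04 0;0 0 0 0 0 0.04 0;0 0 0 0 0 0.03 0;0 0 0 0 0 0 0;0 0 0 0 0 0 0"}}

```text
clock: 13.3
tool_pos: [0.4508, 0.3778, 0.12]
ee_rot: [-0.0, 1.0, -0.0, 0.002]
contact_force: [-2.8, -4.7, 11.2]
gripper_width: 0.0552
grip_force: 55.5
```

{"api": "apply_moves", "payload": {"plan": "0 0 0 0 0 0 1;0 0 0 0 0 0 1;0 0 0 0 0 0 1;0 0 0 0 0 0 1;0 0 0 0 0 0 1;0 0 0 0 0 -0.1 1;0 0 0 0 0 -0.2 1;0 0 0 0 0 -0.3 1;0 0 0 0 0 -0.3 1;0 0 0 0 0 -0.3 1;0 0 0 0 0 0 1;0 0 0 0 0 0 1;0 0 0 0 0 0 1"}}

```text
clock: 14.38
tool_pos: [0.4494, 0.3776, 0.2375]
ee_rot: [-0.0, 1.0, -0.0, 0.0]
contact_force: [-0.1, 0.3, 0.2]
gripper_width: 0.0854
grip_force: 0.0
```

Run:
```python
from h import *
d,W=snap('top','top2.png')
print('cartontop',fit(W,0,(.39,.23),(.68,.43),.12,.16))
print('btread',fit(W,0,(.46,-.39),(.66,-.2),.088,.11))
print('btoe',fit(W,0,(.3,-.35),(.48,-.24),.012,.036))
print('treadle',fit(W,0,(.4,-.4),(.7,-.2),.06,.081))
need(.548,-.294,.2,-6.8)
```

```text
cartontop [ 4.32300e-01  3.71800e-01  4.62000e-02  1.94000e-02 -8.91801e+01
  1.45600e-01]
btread [ 0.5485 -0.2938  0.1198  0.0489 -6.4839  0.098 ]
btoe [ 0.4094 -0.2928  0.1132  0.0488 -2.556   0.026 ]
treadle [ 0.5499 -0.3     0.1781  0.1241 -5.8266  0.0723]
clock 14.43 pos [0.449  0.3772 0.2363] yaw -0.01 zaxis [-0.001 -0.001 -1.   ] turn 1.19 shift x 1.778 y 6.548 z 0.363
```

{"api": "apply_moves", "payload": {"plan": "0 0 0.6 0 0 0 1;0 0 0.6 0 0 0 1;0 0 0 0.105 0.385 0 1;0 0 0 0.105 0.385 0 1;0 0 0 0.105 0.385 0 1;0 0 0 0.105 0.385 0 1;0 0 0 0.105 0.385 0 1;0 0 0 0.105 0.385 0 1;0 0 0 0.105 0.385 0 1;0 0 0 0.105 0.385 0 1;0 0 0 0.105 0.385 0 1;0 0 0 0.105 0.385 0 1;0 0 0 0.105 0.385 0 1;0 0 0 0.105 0.385 0 1;0 0 0 0.105 0.385 0 1;0 0 0 0.105 0.385 0 1;0 0 0 0.105 0.385 0 1;0 0 0 0.105 0.385 0 1;0 0 0 0.105 0.385 0 1;0 0 0 0 0 0 1"}}

```text
clock: 16.1
tool_pos: [0.5466, -0.2997, 0.234]
ee_rot: [0.0, 0.998, -0.063, -0.002]
contact_force: [1.3, 0.5, 0.3]
gripper_width: 0.0852
grip_force: 0.0
```

Run:
```python
from h import *
d,W=snap('wrist')
for i in range(1):
  print('btread',fit(W,0,(.46,-.39),(.66,-.2),.088,.11))
print('btread2',fit(snap('top')[1],0,(.46,-.39),(.66,-.2),.088,.11))
need(.548,-.294,.098,-6.8)
```

```text
btread [ 0.5467 -0.2968  0.1199  0.0481 -6.7185  0.0979]
btread2 [ 0.5037 -0.3011  0.0305  0.0212 -0.7711  0.0974]
clock 16.20 pos [ 0.547  -0.2947  0.2345] yaw -7.05 zaxis [-0.004  0.003 -1.   ] turn -0.04 shift x 0.010 y -0.008 z 1.365
```

{"api": "apply_moves", "payload": {"plan": "0 0 0 0.01 0 0.25 1;0 0 0 0 0 0.25 1;0 0 0 0 0 0.25 1;0 0 0 0 0 0.25 1;0 0 0 0 0 0.2 1;0 0 0 0 0 0.15 1;0 0 0 0 0 0 1;0 0 0 0 0 0 0;0 0 0 0 0 0 0;0 0 0 0 0 0 0;0 0 0 0 0 0 0;0 0 0 0 0 0 0;0 0 0 0 0 0 0;0 0 0 0 0 -0.15 0;0 0 0 0 0 -0.2 0;0 0 0 0 0 -0.3 0;0 0 0 0 0 -0.3 0;0 0 0 0 0 -0.3 0;0 0 0 0 0 0 0;0 0 0 0 0 0 0", "grip_force": 70}}

```text
clock: 17.87
tool_pos: [0.5507, -0.2946, 0.2309]
ee_rot: [0.002, 0.998, -0.06, 0.003]
contact_force: [-0.0, -0.2, -3.8]
gripper_width: 0.0477
grip_force: 73.0
```

Run:
```python
from h import *
need(.608,.278,.22,0)
```

```text
clock 17.87 pos [ 0.5507 -0.2946  0.2309] yaw -6.88 zaxis [ 0.005 -0.003 -1.   ] turn -1.20 shift x 0.573 y -5.726 z 0.109
```

{"api": "apply_moves", "payload": {"plan": "0 0 -0.6 0 0 0 0;0 0 -0.6 0 0 0 0;0 0 0 0.038 -0.382 0 0;0 0 0 0.038 -0.382 0 0;0 0 0 0.038 -0.382 0 0;0 0 0 0.038 -0.382 0 0;0 0 0 0.038 -0.382 0 0;0 0 0 0.038 -0.382 0 0;0 0 0 0.038 -0.382 0 0;0 0 0 0.038 -0.382 0 0;0 0 0 0.038 -0.382 0 0;0 0 0 0.038 -0.382 0 0;0 0 0 0.038 -0.382 0 0;0 0 0 0.038 -0.382 0 0;0 0 0 0.038 -0.382 0 0;0 0 0 0.038 -0.382 0 0;0 0 0 0.038 -0.382 0 0;0 0 0 0 0 0 0;0 0 0 0 0 0 0;0 0 0 0 0 0 0"}}

```text
clock: 19.53
tool_pos: [0.6053, 0.2791, 0.225]
ee_rot: [0.001, 1.0, 0.0, -0.002]
contact_force: [0.9, -0.3, -3.9]
gripper_width: 0.048
grip_force: 73.5
```

Run:
```python
from h import *
need(.608,.278,.05,0); print(arm.sense()['gripper_width'])
```

```text
clock 19.53 pos [0.6053 0.2791 0.225 ] yaw 0.04 zaxis [-0.003 -0.002 -1.   ] turn 0.01 shift x 0.027 y 0.011 z 1.750
0.047989659453771635
```

{"api": "apply_moves", "payload": {"plan": "0 0 0 0.02 0 0.25 0;0 0 0 0 0 0.25 0;0 0 0 0 0 0.25 0;0 0 0 0 0 0.25 0;0 0 0 0 0 0.25 0;0 0 0 0 0 0.25 0;0 0 0 0 0 0.15 0;0 0 0 0 0 0.1 0;0 0 0 0 0 0.05 0;0 0 0 0 0 0 0;0 0 0 0 0 0 0;0 0 0 0 0 0.04 0;0 0 0 0 0 0.03 0;0 0 0 0 0 0 0;0 0 0 0 0 0 0"}}

```text
clock: 20.78
tool_pos: [0.6083, 0.2794, 0.0405]
ee_rot: [-0.0, 1.0, -0.0, 0.0]
contact_force: [0.7, -0.6, -3.6]
gripper_width: 0.0479
grip_force: 73.5
```

{"api": "apply_moves", "payload": {"plan": "0 0 0 0 0 0.05 0;0 0 0 0 0 0 0;0 0 0 0 0 0 0.75;0 0 0 0 0 0 0.75;0 0 0 0 0 0 0.75;0 0 0 0 0 0 0.75;0 0 0 0 0 0 0.75;0 0 0 0 0 -0.15 0.75;0 0 0 0 0 -0.3 0.75;0 0 0 0 0 -0.3 0.75;0 0 0 0 0 -0.3 0.75;0 0 0 0 0 -0.3 0.75;0 0 0 0 0 -0.3 0.75;0 0 0 0 0 -0.2 1;0 0 0 0 0 0 1;0 0 0 0 0 0 1"}}

```text
clock: 22.12
tool_pos: [0.6095, 0.2797, 0.2238]
ee_rot: [-0.001, 1.0, -0.0, 0.002]
contact_force: [0.4, -0.4, -1.6]
gripper_width: 0.0854
grip_force: 0.0
```

Run:
```python
from h import *
d,W=snap('top','top3.png')
print('btoe',fit(W,0,(.28,-.4),(.47,-.2),.012,.036))
print('treadle',fit(W,0,(.4,-.4),(.7,-.2),.06,.081))
print('tote',fit(W,0,(.4,.24),(.68,.42),.018,.045))
need(.39,-.293,.2,-2.8)
cv2.imwrite('pics/c3.png',cv2.resize(d['frame'][150:280,180:440],(780,390)))
```

```text
btoe [ 0.4083 -0.2932  0.116   0.0502 -1.6141  0.0263]
treadle [  0.5556  -0.2962   0.1884   0.1277 -10.2557   0.0726]
tote [0.5893 0.3809 0.0862 0.0497 0.3184 0.0313]
clock 22.17 pos [0.6085 0.2793 0.2214] yaw -0.01 zaxis [ 0.001  0.001 -1.   ] turn 0.49 shift x -1.903 y 5.823 z 0.214
```

View pics/c3.png

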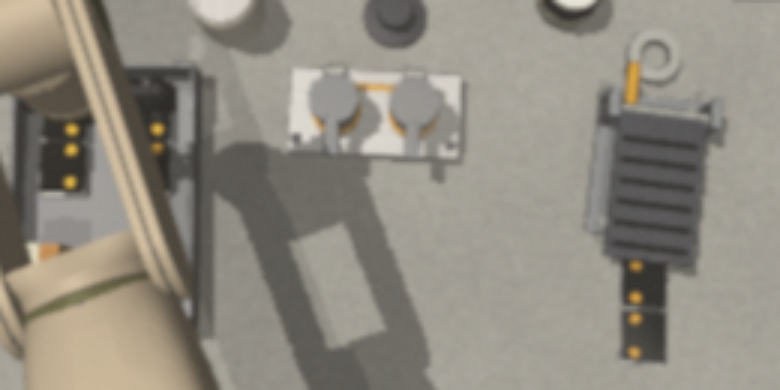

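The tote holds the caps block, the treadle block and the carton; the caps are clear, and block_toe is still in front of the treadle at (645,315).

{"api": "apply_moves", "payload": {"plan": "0 0 0.45 0 0 0 1;0 0 0 -0.112 0.343 0 1;0 0 0 -0.112 0.343 0 1;0 0 0 -0.112 0.343 0 1;0 0 0 -0.112 0.343 0 1;0 0 0 -0.112 0.343 0 1;0 0 0 -0.112 0.343 0 1;0 0 0 -0.112 0.343 0 1;0 0 0 -0.112 0.343 0 1;0 0 0 -0.112 0.343 0 1;0 0 0 -0.112 0.343 0 1;0 0 0 -0.112 0.343 0 1;0 0 0 -0.112 0.343 0 1;0 0 0 -0.112 0.343 0 1;0 0 0 -0.112 0.343 0 1;0 0 0 -0.112 0.343 0 1;0 0 0 -0.112 0.343 0 1;0 0 0 -0.112 0.343 0 1;0 0 0 0 0 0 1;0 0 0 0 0 0 1"}}

```text
clock: 23.83
tool_pos: [0.3902, -0.2954, 0.2186]
ee_rot: [-0.001, 1.0, -0.025, -0.001]
contact_force: [-0.9, 0.9, -0.2]
gripper_width: 0.0855
grip_force: 0.0
```

Run:
```python
from h import *
d,W=snap('wrist','w3.png')
print('btoe',fit(W,0,(.28,-.4),(.46,-.2),.012,.036))
print('treadle',fit(W,0,(.4,-.4),(.7,-.2),.066,.079))
need(.395,-.293,.025,-2.3)
```

```text
btoe [ 0.4044 -0.2959  0.1105  0.048  -2.7836  0.0258]
treadle [ 5.05600e-01 -2.97700e-01  1.00300e-01  9.06000e-02  8.24469e+01
  7.21000e-02]
clock 23.88 pos [ 0.3908 -0.2943  0.2188] yaw -2.71 zaxis [-0.002  0.002 -1.   ] turn -0.07 shift x 0.041 y -0.015 z 1.938
```

View pics/w3.png

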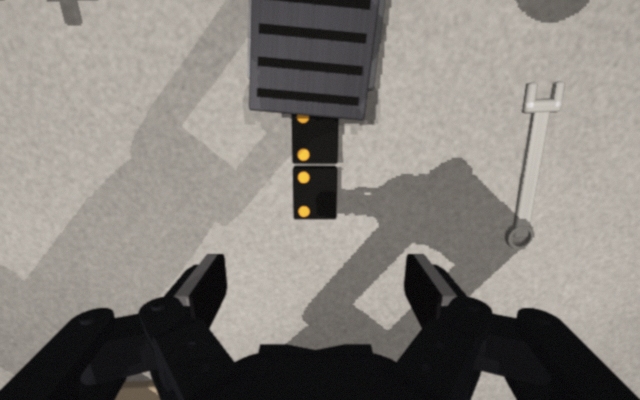

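The wrist view shows block_toe at columns 293–337, centred under the gripper, with its far end under the toe. I'll descend and grip.

{"api": "apply_moves", "payload": {"plan": "0 0 0 0 -0.015 0.3 1;0 0 0 0 0 0.3 1;0 0 0 0 0 0.3 1;0 0 0 0 0 0.3 1;0 0 0 0 0 0.25 1;0 0 0 0 0 0.2 1;0 0 0 0 0 0.1 1;0 0 0 0 0 0.07 1;0 0 0 0 0 0.05 1;0 0 0 0 0 0.03 1;0 0 0 0 0 0.02 1;0 0 0 0 0 0 1;0 0 0 0 0 0 1;0 0 0 0 0 0 0;0 0 0 0 0 0 0;0 0 0 0 0 0 0;0 0 0 0 0 0 0;0 0 0 0 0 0 0;0 0 0 0 0 0 0;0 0 0 0 0 0 0"}}

```text
clock: 25.55
tool_pos: [0.3923, -0.2937, 0.0292]
ee_rot: [0.0, 1.0, -0.023, 0.0]
contact_force: [-1.2, -0.1, 5.2]
gripper_width: 0.0481
grip_force: 73.5
```

{"api": "apply_moves", "payload": {"plan": "0 0 0 -0.05 0 0 0;0 0 0 -0.1 0 0 0;0 0 0 -0.12 0 0 0;0 0 0 -0.12 0 0 0;0 0 0 -0.12 0 0 0;0 0 0 -0.1 0 0 0;0 0 0 0 0 0 0;0 0 0 0 0 0 0;0 0 0 0 0 -0.1 0;0 0 0 0 0 -0.2 0;0 0 0 0 0 -0.3 0;0 0 0 0 0 -0.35 0;0 0 0 0 0 -0.35 0;0 0 0 0 0 -0.35 0;0 0 0 0 0 -0.35 0;0 0 0 0 0 0 0;0 0 0 0 0 0 0"}}

```text
clock: 26.97
tool_pos: [0.3311, -0.291, 0.2303]
ee_rot: [0.001, 1.0, -0.023, 0.001]
contact_force: [-0.3, 0.5, -4.7]
gripper_width: 0.0483
grip_force: 73.3
```

Run:
```python
from h import *
need(.455,.278,.22,0)
d,W=snap('wrist'); 
p=fit(W,0,(.25,-.4),(.55,-.2),.18,.25); print(p)
print('treadle',fit(W,0,(.4,-.4),(.75,-.2),.066,.079))
```

```text
clock 26.97 pos [ 0.3311 -0.291   0.2303] yaw -2.59 zaxis [ 0.002 -0.003 -1.   ] turn -0.45 shift x 1.239 y -5.690 z 0.103
[ 0.351  -0.2927  0.125   0.076  -3.1914  0.2268]
treadle [ 4.77800e-01 -2.93900e-01  1.00400e-01  3.67000e-02  8.34488e+01
  7.20000e-02]
```

{"api": "apply_moves", "payload": {"plan": "0 0 -0.45 0 0 0 0;0 0 0 0.067 -0.356 0 0;0 0 0 0.067 -0.356 0 0;0 0 0 0.067 -0.356 0 0;0 0 0 0.067 -0.356 0 0;0 0 0 0.067 -0.356 0 0;0 0 0 0.067 -0.356 0 0;0 0 0 0.067 -0.356 0 0;0 0 0 0.067 -0.356 0 0;0 0 0 0.067 -0.356 0 0;0 0 0 0.067 -0.356 0 0;0 0 0 0.067 -0.356 0 0;0 0 0 0.067 -0.356 0 0;0 0 0 0.067 -0.356 0 0;0 0 0 0.067 -0.356 0 0;0 0 0 0.067 -0.356 0 0;0 0 0 0.067 -0.356 0 0;0 0 0 0 0 0 0;0 0 0 0 0 0 0;0 0 0 0 0 0 0"}}

```text
clock: 28.68
tool_pos: [0.4367, 0.2783, 0.2255]
ee_rot: [0.001, 1.0, 0.0, -0.002]
contact_force: [-0.2, 0.4, -3.7]
gripper_width: 0.0484
grip_force: 74.1
```

Run:
```python
from h import *
need(.438,.278,.04,0); print(arm.sense()['gripper_width'])
```

```text
clock 28.68 pos [0.4367 0.2783 0.2255] yaw 0.04 zaxis [-0.005 -0.003 -1.   ] turn 0.01 shift x 0.013 y 0.003 z 1.855
0.04835959156028771
```

{"api": "apply_moves", "payload": {"plan": "0 0 0 0.01 0 0.3 0;0 0 0 0 0 0.3 0;0 0 0 0 0 0.3 0;0 0 0 0 0 0.3 0;0 0 0 0 0 0.25 0;0 0 0 0 0 0.15 0;0 0 0 0 0 0.1 0;0 0 0 0 0 0.08 0;0 0 0 0 0 0.04 0;0 0 0 0 0 0.02 0;0 0 0 0 0 0 0;0 0 0 0 0 0 0;0 0 0 0 0 0 0"}}

```text
clock: 29.77
tool_pos: [0.44, 0.2796, 0.0454]
ee_rot: [-0.0, 1.0, -0.0, 0.001]
contact_force: [-0.3, 0.3, -2.5]
gripper_width: 0.0481
grip_force: 74.0
```

{"api": "apply_moves", "payload": {"plan": "0 0 0 0 0 0.03 0;0 0 0 0 0 0 0;0 0 0 0 0 0 0.75;0 0 0 0 0 0 0.75;0 0 0 0 0 0 0.75;0 0 0 0 0 0 0.75;0 0 0 0 0 0 0.75;0 0 0 0 0 -0.15 0.75;0 0 0 0 0 -0.3 0.75;0 0 0 0 0 -0.3 0.75;0 0 0 0 0 -0.3 0.75;0 0 0 0 0 -0.3 0.75;0 0 0 0 0 -0.3 0.75;0 0 0 0 0 -0.2 0.5;0 0 0 0 0 0 0.5;0 0 0 0 0 0 0.5"}}

```text
clock: 31.1
tool_pos: [0.4402, 0.2797, 0.2282]
ee_rot: [-0.001, 1.0, -0.0, 0.002]
contact_force: [0.3, -0.5, -0.7]
gripper_width: 0.0426
grip_force: 0.0
```

Run:
```python
from h import *
d,W=snap('wrist','w4.png')
for n in ['top']:
  d,W=snap(n,'top4.png')
  # tabs: pixels z~.106 front of block ; caps discs
  for nm,lo,hi in [('L',(.53,.03),(.605,.11)),('R',(.53,-.07),(.605,.01))]:
    m=np.all((W[...,:2]>lo)&(W[...,:2]<hi),-1)&(W[...,2]>.09)&(W[...,2]<.125)
    p=W[m]; print(nm,len(p),p.mean(0).round(4),p.min(0).round(4),p.max(0).round(4))
  m=np.all((W[...,:2]>(.55,-.12))&(W[...,:2]<(.72,.15)),-1)&(W[...,2]>.02)&(W[...,2]<.04)
  c=cv2.minAreaRect(W[m][:,:2].astype(np.float32)); print('out',c)
need(.58,.06,.25,-2.8)
```

```text
L 44 [0.5902 0.0654 0.1115] [0.5765 0.0563 0.1038] [0.6044 0.0729 0.1188]
R 47 [ 0.5887 -0.0249  0.1118] [ 0.5734 -0.033   0.1049] [ 0.6042 -0.0164  0.1216]
out ((0.6388792991638184, 0.017835326492786407), (0.19941763579845428, 0.10113555938005447), 87.23747253417969)
clock 31.20 pos [0.4388 0.279  0.2253] yaw -0.01 zaxis [-0.001 -0.001 -1.   ] turn 0.49 shift x 1.518 y 2.118 z -0.247
```

View pics/w4.png

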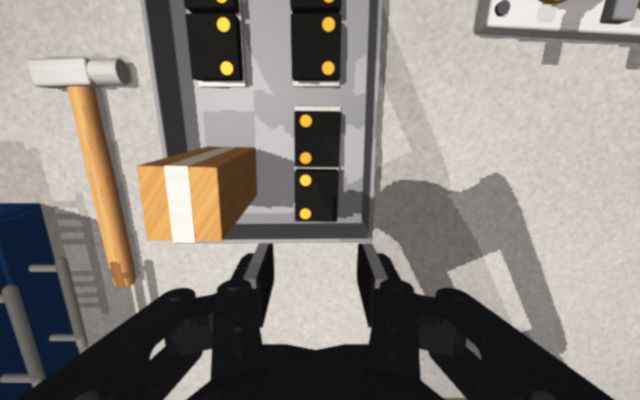

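All four items are in the tote. The tabs measure where the outlet geometry predicts, so I'll go to the left cap.

{"api": "apply_moves", "payload": {"plan": "0 0 0.48 0 0 0 0.5;0 0 0 0.2 0.258 0 0.5;0 0 0 0.2 0.258 0 0.5;0 0 0 0.2 0.258 0 0.5;0 0 0 0.2 0.258 0 0.5;0 0 0 0.2 0.258 0 0.5;0 0 0 0.2 0.258 0 0.5;0 0 0 0.2 0.258 0 0.5;0 0 0 0.2 0.258 0 0.5;0 0 0 0 0 0.2 0.5;0 0 0 0 0 0.2 0.5;0 0 0 0 0 0.2 0.5;0 0 0 0 0 0 0.5;0 0 0 0 0 0 0.5;0 0 0 0 0 0 0.5", "grip_force": 25}}

```text
clock: 32.45
tool_pos: [0.5889, 0.0655, 0.1664]
ee_rot: [0.0, 1.0, -0.024, -0.0]
contact_force: [-0.2, -0.8, 0.1]
gripper_width: 0.0428
grip_force: 0.0
```

Run:
```python
from h import *
need(.5882,.0653,.113,-2.76)
d,W=snap('wrist','w5.png')
m=np.all((W[...,:2]>(.56,.04))&(W[...,:2]<(.604,.09)),-1)&(W[...,2]>.1)&(W[...,2]<.12)
p=W[m]; print(len(p),p.mean(0).round(4),p.min(0).round(4),p.max(0).round(4))
```

```text
clock 32.45 pos [0.5889 0.0655 0.1664] yaw -2.75 zaxis [-0.001 -0.    -1.   ] turn 0.00 shift x -0.007 y 0.002 z 0.534
1001 [0.5908 0.062  0.1117] [0.5765 0.0539 0.109 ] [0.604  0.0702 0.1139]
```

View pics/w5.png

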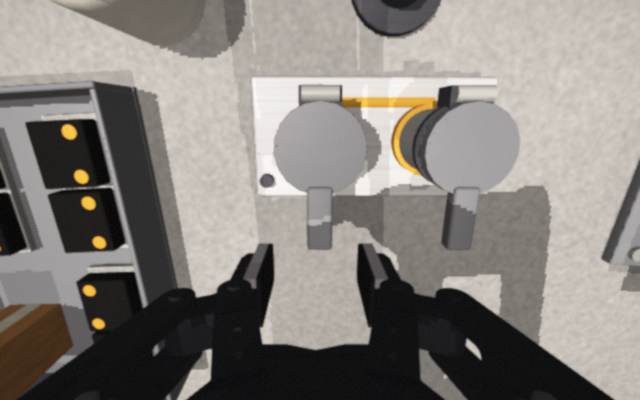

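The left tab at (319,218) is centred between the fingers. I'll descend and grip it.

{"api": "apply_moves", "payload": {"plan": "0 0 0 0 0 0.15 0.5;0 0 0 0 0 0.15 0.5;0 0 0 0 0 0.13 0.5;0 0 0 0 0 0.1 0.5;0 0 0 0 0 0 0.5;0 0 0 0 0 0 0.5;0 0 0 0 0 0 0;0 0 0 0 0 0 0;0 0 0 0 0 0 0;0 0 0 0 0 0 0;0 0 0 0 0 0 0;0 0 0 0 0 0 0"}}

```text
clock: 33.5
tool_pos: [0.5897, 0.0635, 0.1146]
ee_rot: [0.001, 1.0, -0.024, 0.001]
contact_force: [-1.2, -8.6, 2.9]
gripper_width: 0.0157
grip_force: 28.9
```

{"api": "apply_moves", "payload": {"plan": "0 0 0 0 0.02 0 0;0 0 0 0.0145 0 -0.084 0;0 0 0 0.0145 0 -0.084 0;0 0 0 0.03 0 -0.079 0;0 0 0 0.03 0 -0.079 0;0 0 0 0.046 0 -0.072 0;0 0 0 0.046 0 -0.072 0;0 0 0 0.06 0 -0.062 0;0 0 0 0.06 0 -0.062 0;0 0 0 0.07 0 -0.048 0;0 0 0 0.07 0 -0.048 0;0 0 0 0.078 0 -0.033 0;0 0 0 0.078 0 -0.033 0;0 0 0 0 0 0 0;0 0 0 0 0 0 0"}}

```text
clock: 34.75
tool_pos: [0.6491, 0.0601, 0.1893]
ee_rot: [0.0, 1.0, -0.024, 0.0]
contact_force: [0.4, -5.9, -2.5]
gripper_width: 0.0149
grip_force: 26.3
```

{"api": "apply_moves", "payload": {"plan": "0 0 0 0.083 0 -0.017 0;0 0 0 0.083 0 -0.017 0;0 0 0 0.085 0 0 0;0 0 0 0.085 0 0 0;0 0 0 0.084 0 0.013 0;0 0 0 0.06 0 0.015 0;0 0 0 0 0 0 0;0 0 0 0 0 0 0"}}

```text
clock: 35.42
tool_pos: [0.6971, 0.0578, 0.1905]
ee_rot: [0.0, 1.0, -0.024, 0.001]
contact_force: [0.0, -6.0, 0.2]
gripper_width: 0.0151
grip_force: 24.6
```

{"api": "apply_moves", "payload": {"plan": "0 0 0 0 0 0 0.5;0 0 0 0 0 0 0.5;0 0 0 0 0 0 0.5;0 0 0 0 0 0 0.5;0 0 0 0 0 -0.2 0.5;0 0 0 0 0 -0.3 0.5;0 0 0 0 0 -0.3 0.5;0 0 0 0 0 -0.1 0.5;0 0 0 -0.27 0.22 0 0.5;0 0 0 -0.27 0.22 0 0.5;0 0 0 -0.27 0.22 0 0.5;0 0 0 -0.27 0.22 0 0.5;0 0 0 0 0 0 0.5;0 0 0 0 0 0 0.5;0 0 0 0 0 0 0.5"}}

```text
clock: 36.67
tool_pos: [0.5848, -0.0243, 0.28]
ee_rot: [-0.0, 1.0, -0.024, 0.001]
contact_force: [0.0, 0.1, -0.1]
gripper_width: 0.0428
grip_force: 0.0
```

Run:
```python
from h import *
need(.5838,-.0245,.114,-2.76)
d,W=snap('wrist')
m=np.all((W[...,:2]>(.56,-.05))&(W[...,:2]<(.600,0.0)),-1)&(W[...,2]>.1)&(W[...,2]<.12)
p=W[m]; print(len(p),p.mean(0).round(4),p.min(0).round(4),p.max(0).round(4))
m=np.all((W[...,:2]>(.6,.03))&(W[...,:2]<(.8,0.1)),-1)&(W[...,2]>.105)
p=W[m]; print('Lcap',len(p),p.mean(0).round(4),p.min(0).round(4),p.max(0).round(4))
```

```text
clock 36.67 pos [ 0.5848 -0.0243  0.28  ] yaw -2.78 zaxis [ 0.001  0.    -1.   ] turn -0.00 shift x -0.010 y 0.002 z 1.660
444 [ 0.5859 -0.0279  0.1117] [ 0.5712 -0.0359  0.1091] [ 0.6    -0.0198  0.1136]
Lcap 2122 [0.6745 0.0513 0.1767] [0.6   0.03  0.105] [0.6916 0.0844 0.353 ]
```

{"api": "apply_moves", "payload": {"plan": "0 0 0 -0.01 0.025 0.3 0.5;0 0 0 0 0 0.3 0.5;0 0 0 0 0 0.3 0.5;0 0 0 0 0 0.25 0.5;0 0 0 0 0 0.2 0.5;0 0 0 0 0 0.15 0.5;0 0 0 0 0 0.1 0.5;0 0 0 0 0 0.05 0.5;0 0 0 0 0 0 0.5;0 0 0 0 0 0 0.5;0 0 0 0 0 0 0;0 0 0 0 0 0 0;0 0 0 0 0 0 0;0 0 0 0 0 0 0;0 0 0 0 0 0 0;0 0 0 0 0 0 0"}}

```text
clock: 38.05
tool_pos: [0.5843, -0.0271, 0.1158]
ee_rot: [0.0, 1.0, -0.024, 0.001]
contact_force: [1.0, 1.0, 6.6]
gripper_width: 0.0154
grip_force: 31.3
```

{"api": "apply_moves", "payload": {"plan": "0 0 0 0.0145 0 -0.084 0;0 0 0 0.0145 0 -0.084 0;0 0 0 0.03 0 -0.079 0;0 0 0 0.03 0 -0.079 0;0 0 0 0.046 0 -0.072 0;0 0 0 0.046 0 -0.072 0;0 0 0 0.06 0 -0.062 0;0 0 0 0.06 0 -0.062 0;0 0 0 0.07 0 -0.048 0;0 0 0 0.07 0 -0.048 0;0 0 0 0.078 0 -0.033 0;0 0 0 0.078 0 -0.033 0;0 0 0 0.083 0 -0.017 0;0 0 0 0.083 0 -0.017 0;0 0 0 0.085 0 0 0;0 0 0 0.085 0 0 0;0 0 0 0.084 0 0.013 0;0 0 0 0.06 0 0.015 0;0 0 0 0 0 0 0;0 0 0 0 0 0 0"}}

```text
clock: 39.72
tool_pos: [0.6921, -0.0324, 0.1921]
ee_rot: [0.0, 1.0, -0.024, 0.001]
contact_force: [0.1, -1.0, 5.4]
gripper_width: 0.0155
grip_force: 24.8
```

{"api": "apply_moves", "payload": {"plan": "0 0 0 0 0 0 0.5;0 0 0 0 0 0 0.5;0 0 0 0 0 0 0.5;0 0 0 0 0 0 0.5;0 0 0 0 0 -0.2 0.5;0 0 0 0 0 -0.3 0.5;0 0 0 0 0 -0.3 0.5;0 0 0 0 0 -0.1 0.5;0 0 0 -0.3 0.2 0 0;0 0 0 -0.3 0.2 0 0;0 0 0 -0.3 0.2 0 0;0 0 0 -0.3 0.2 0 0;0 0 0 0 0 0 0;0 0 0 0 0 0 0;0 0 0 0 0 0 0"}}

```text
clock: 40.97
tool_pos: [0.5674, -0.1063, 0.2809]
ee_rot: [-0.0, 1.0, -0.024, 0.0]
contact_force: [0.4, -0.2, -0.0]
gripper_width: 0.0002
grip_force: 0.0
```

Run:
```python
from h import *
need(.5,-.29,.25,-7.3)
d,W=snap('wrist','w6.png')
e,V=snap('top','top5.png')
T=np.array([.6389,.0178]); a=np.radians(-2.76); X=np.array([np.cos(a),np.sin(a)]);Y=np.array([-np.sin(a),np.cos(a)])
for n,A in (('wrist',W),('top',V)):
  for s in (1,-1):
    L=np.stack([(A[...,:2]-T)@X,(A[...,:2]-T)@Y,A[...,2]],-1)
    m=(np.abs(L[...,1]-s*.045)<.027)&(L[...,0]>-.06)&(L[...,0]<.09)&(L[...,2]>.112)&(L[...,2]<.21)
    p=L[m]
    if len(p)>5: k=np.polyfit(p[:,2],p[:,0],1); print(n,s,len(p),p.min(0).round(4),p.max(0).round(4),'lean',k.round(3))
W=V
print('treadle',fit(W,0,(.4,-.4),(.7,-.2),.066,.08))
m=np.all((W[...,:2]>(.42,-.37))&(W[...,:2]<(.6,-.24)),-1)&(W[...,2]>.066)&(W[...,2]<.079)
print(cv2.minAreaRect(W[m][:,:2].astype(np.float32)))
```

```text
clock 40.97 pos [ 0.5674 -0.1063  0.2809] yaw -2.79 zaxis [ 0.001  0.    -1.   ] turn 0.79 shift x -0.435 y 1.908 z 0.309
wrist 1 2488 [0.0316 0.018  0.112 ] [0.0506 0.069  0.1969] lean [0.157 0.014]
wrist -1 2029 [ 0.0314 -0.072   0.1125] [ 0.0497 -0.021   0.1975] lean [0.141 0.015]
top 1 127 [0.032  0.0197 0.1125] [0.0516 0.0688 0.2006] lean [0.146 0.017]
top -1 121 [ 0.0323 -0.0682  0.1121] [ 0.0492 -0.019   0.2004] lean [0.119 0.02 ]
treadle [  0.5496  -0.3029   0.1795   0.1019 -10.3923   0.0724]
((0.5344049334526062, -0.29838019609451294), (0.10084711015224457, 0.14464344084262848), 82.49730682373047)
```

View pics/w6.png

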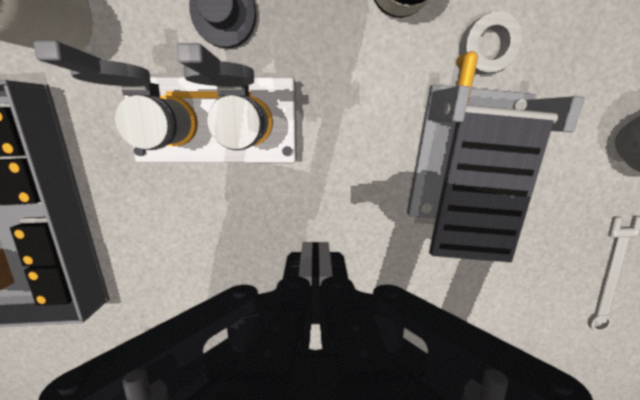

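Both caps are fully back, leaning about 0.15 past upright, and the treadle is clear. Next I'll go above the treadle toe with the fingers shut.

{"api": "apply_moves", "payload": {"plan": "0 0 0.8 0 0 0 0;0 0 0 -0.095 0.328 0 0;0 0 0 -0.095 0.328 0 0;0 0 0 -0.095 0.328 0 0;0 0 0 -0.095 0.328 0 0;0 0 0 -0.095 0.328 0 0;0 0 0 -0.09 0.326 0 0;0 0 0 0 0 0.3 0;0 0 0 0 0 0.3 0;0 0 0 0 0 0.3 0;0 0 0 0 0 0.3 0;0 0 0 0 0 0.2 0;0 0 0 0 0 0.15 0;0 0 0 0 0 0 0;0 0 0 0 0 0 0;0 0 0 0 0 0 0"}}

```text
clock: 42.4
tool_pos: [0.4873, -0.2944, 0.127]
ee_rot: [0.0, 0.998, -0.064, 0.001]
contact_force: [0.4, 0.1, 0.2]
gripper_width: 0.0002
grip_force: 0.0
```

Run:
```python
from h import *
need(.486,-.294,.095,-7.4)
d,W=snap('wrist')
m=np.all((W[...,:2]>(.42,-.37))&(W[...,:2]<(.6,-.22)),-1)&(W[...,2]>.066)&(W[...,2]<.079)
print(cv2.boxPoints(cv2.minAreaRect(W[m][:,:2].astype(np.float32))).round(4))
```

```text
clock 42.40 pos [ 0.4873 -0.2944  0.127 ] yaw -7.30 zaxis [ 0.001 -0.001 -1.   ] turn 0.02 shift x -0.013 y -0.002 z 0.320
[[ 0.4541 -0.3413]
 [ 0.5996 -0.3612]
 [ 0.6132 -0.2618]
 [ 0.4677 -0.2419]]
```

{"api": "apply_moves", "payload": {"plan": "0 0 0 -0.01 0 0.1 0;0 0 0 0 0 0.1 0;0 0 0 0 0 0.08 0;0 0 0 0 0 0.05 0;0 0 0 0 0 0.05 0;0 0 0 0 0 0.05 0;0 0 0 0 0 0.05 0;0 0 0 0 0 0.05 0;0 0 0 0.01 0 0.05 0;0 0 0 0.01 0 0.05 0;0 0 0 0 0 0 0"}}

```text
clock: 43.37
tool_pos: [0.4861, -0.2938, 0.0623]
ee_rot: [-0.0, 0.998, -0.064, -0.001]
contact_force: [-7.7, 4.7, 11.8]
gripper_width: 0.0001
grip_force: 6.9
```

{"api": "apply_moves", "payload": {"plan": "0 0 0 0.01 0 0.04 0;0 0 0 0.01 0 0.04 0;0 0 0 0.01 0 0.03 0;0 0 0 0.01 0 0.03 0;0 0 0 0 0 0.02 0;0 0 0 0 0 0 0"}}

```text
clock: 43.87
tool_pos: [0.4893, -0.2944, 0.0487]
ee_rot: [-0.001, 0.998, -0.064, -0.002]
contact_force: [-21.3, 9.3, 31.4]
gripper_width: -0.0002
grip_force: 18.3
```

```bash
cat > tr.py <<'E'
from h import *
from scipy.optimize import least_squares
def ang():
  for n in ('top','scene'):
    W=snap(n)[1]; a=np.radians(-7.5); T=np.array([.461,-.2916])
    u=(W[...,:2]-T)@np.array([np.cos(a),np.sin(a)]); v=(W[...,:2]-T)@np.array([-np.sin(a),np.cos(a)])
    m=(u>.02)&(u<.15)&(np.abs(v)<.045)&(W[...,2]>.015)&(W[...,2]<.085)
    A=np.c_[u[m],np.ones(m.sum())]; z=W[m][:,2]
    if m.sum()<30: print(n,m.sum()); continue
    r=least_squares(lambda k:A@k-z,[0,.07],loss='soft_l1',f_scale=.003).x
    print(n,m.sum(),'angle %.3f'%np.arctan(r[0]),'z0 %.4f'%r[1])
  s=arm.sense(); print(s['clock'],s['tool_pos'].round(4),s['contact_force'].round(1))
ang()
E
python3 tr.py
```

```text
top 335 angle 0.302 z0 0.0196
scene 723 angle 0.273 z0 0.0238
43.9667 [ 0.4893 -0.2944  0.0487] [-20.1   8.4  32. ]
```

The treadle reads 0.30 rad and the force has jumped, so it is on its stop. I'll hold it there, then release.

{"api": "apply_moves", "payload": {"plan": "0 0 0 -0.01 0 0 0;0 0 0 0 0 0 0;0 0 0 0 0 0 0;0 0 0 0 0 0 0;0 0 0 0 0 0 0;0 0 0 0 0 0 0;0 0 0 0 0 0 0;0 0 0 0 0 0 0;0 0 0 0 0 0 0;0 0 0 0 0 0 0;0 0 0 0 0 0 0;0 0 0 0 0 0 0"}}

```text
clock: 44.97
tool_pos: [0.4892, -0.2944, 0.0488]
ee_rot: [-0.0, 0.998, -0.064, -0.001]
contact_force: [-16.1, 8.6, 29.1]
gripper_width: 0.0003
grip_force: 15.9
```

```bash
python3 tr.py
```

```text
top 341 angle 0.304 z0 0.0189
scene 727 angle 0.273 z0 0.0238
45.0667 [ 0.4892 -0.2944  0.0488] [-16.6   8.6  28.3]
```

{"api": "apply_moves", "payload": {"plan": "0 0 0 0 0 0 0;0 0 0 0 0 0 0;0 0 0 0 0 0 0;0 0 0 0 0 0 0;0 0 0 0 0 0 0;0 0 0 0 0 0 0;0 0 0 0 0 0 0;0 0 0 0 0 0 0;0 0 0 0 0 0 0;0 0 0 0 0 0 0;0 0 0 -0.01 0 -0.06 0;0 0 0 -0.01 0 -0.08 0;0 0 0 -0.01 0 -0.1 0;0 0 0 0 0 -0.1 0;0 0 0 0 0 -0.1 0;0 0 0 0 0 -0.2 0;0 0 0 0 0 -0.3 0;0 0 0 0 0 -0.3 0;0 0 0 0 0 0 0;0 0 0 0 0 0 0"}}

```text
clock: 46.73
tool_pos: [0.4883, -0.2952, 0.1731]
ee_rot: [0.001, 0.998, -0.064, 0.002]
contact_force: [-0.2, 0.2, -0.3]
gripper_width: 0.0002
grip_force: 0.0
```

```bash
python3 tr.py
python3 - <<'E'
from h import *
need(.698,.06,.28,-2.76)
E
```

```text
top 508 angle -0.000 z0 0.0725
scene 849 angle 0.003 z0 0.0727
46.8333 [ 0.4866 -0.2939  0.1697] [-0.   0.5 -0.3]
clock 46.83 pos [ 0.4866 -0.2939  0.1697] yaw -7.35 zaxis [-0.001  0.001 -1.   ] turn -0.80 shift x 1.941 y -3.637 z -1.103
```

The hold lasted about 2 s and the treadle is back at 0. I'll now shut the caps, right one first.

{"api": "apply_moves", "payload": {"plan": "0 0 0 0 0 -0.35 0.5;0 0 0 0 0 -0.35 0.5;0 0 0 0 0 -0.35 0.5;0 0 -0.8 0 0 -0.05 0.5;0 0 0 0.214 -0.301 0 0.5;0 0 0 0.214 -0.301 0 0.5;0 0 0 0.214 -0.301 0 0.5;0 0 0 0.214 -0.301 0 0.5;0 0 0 0.214 -0.301 0 0.5;0 0 0 0.214 -0.301 0 0.5;0 0 0 0.214 -0.301 0 0.5;0 0 0 0.214 -0.301 0 0.5;0 0 0 0.214 -0.301 0 0.5;0 0 0 0 0 0 0.5;0 0 0 0 0 0 0.5;0 0 0 0 0 0 0.5", "grip_force": 25}}

```text
clock: 48.17
tool_pos: [0.6917, -0.0328, 0.2782]
ee_rot: [0.0, 1.0, -0.024, -0.002]
contact_force: [0.5, -0.7, -0.8]
gripper_width: 0.0427
grip_force: 0.0
```

Run:
```python
from h import *
need(.6921,-.0324,.192,-2.76)
```

```text
clock 48.17 pos [ 0.6917 -0.0328  0.2782] yaw -2.73 zaxis [-0.004 -0.    -1.   ] turn 0.01 shift x 0.004 y -0.004 z 0.862
```

{"api": "apply_moves", "payload": {"plan": "0 0 0 0 0 0.25 0.5;0 0 0 0 0 0.25 0.5;0 0 0 0 0 0.2 0.5;0 0 0 0 0 0.1 0.5;0 0 0 0 0 0.06 0.5;0 0 0 0 0 0 0.5;0 0 0 0 0 0 0.5;0 0 0 0 0 0 0;0 0 0 0 0 0 0;0 0 0 0 0 0 0;0 0 0 0 0 0 0;0 0 0 0 0 0 0;0 0 0 0 0 0 0"}}

```text
clock: 49.25
tool_pos: [0.6935, -0.0327, 0.1967]
ee_rot: [0.0, 1.0, -0.024, 0.002]
contact_force: [1.1, 1.5, 6.3]
gripper_width: 0.0145
grip_force: 24.6
```

{"api": "apply_moves", "payload": {"plan": "0 0 0 -0.084 0 -0.013 0;0 0 0 -0.085 0 0 0;0 0 0 -0.085 0 0 0;0 0 0 -0.083 0 0.017 0;0 0 0 -0.083 0 0.017 0;0 0 0 -0.078 0 0.033 0;0 0 0 -0.078 0 0.033 0;0 0 0 -0.07 0 0.048 0;0 0 0 -0.07 0 0.048 0;0 0 0 -0.06 0 0.062 0;0 0 0 -0.06 0 0.062 0;0 0 0 -0.046 0 0.072 0;0 0 0 -0.046 0 0.072 0;0 0 0 -0.03 0 0.079 0;0 0 0 -0.03 0 0.079 0;0 0 0 0 0 0 0;0 0 0 0 0 0 0"}}

```text
clock: 50.67
tool_pos: [0.5931, -0.0277, 0.1338]
ee_rot: [-0.0, 1.0, -0.024, -0.001]
contact_force: [-5.5, 2.8, 2.4]
gripper_width: 0.0145
grip_force: 35.7
```

{"api": "apply_moves", "payload": {"plan": "0 0 0 -0.015 0 0.08 0;0 0 0 -0.015 0 0.08 0;0 0 0 0 0 0.03 0;0 0 0 0 0 0.02 0;0 0 0 0 0 0 0;0 0 0 0 0 0 0"}}

```text
clock: 51.17
tool_pos: [0.5914, -0.0276, 0.1177]
ee_rot: [-0.0, 1.0, -0.024, 0.001]
contact_force: [-21.0, 5.0, 34.0]
gripper_width: 0.0148
grip_force: 41.6
```

{"api": "apply_moves", "payload": {"plan": "0 0 0 0 0 -0.03 0.5;0 0 0 0 0 0 0.5;0 0 0 0 0 0 0.5;0 0 0 0 0 0 0.5;0 0 0 0 0 -0.2 0.5;0 0 0 0 0 -0.35 0.5;0 0 0 0 0 -0.35 0.5;0 0 0 0 0 -0.35 0.5;0 0 0 0 0 -0.35 0.5;0 0 0 0.25 -0.226 0 0.5;0 0 0 0.25 -0.226 0 0.5;0 0 0 0.25 -0.226 0 0.5;0 0 0 0.25 -0.226 0 0.5;0 0 0 0 0 0 0.5;0 0 0 0 0 0 0.5;0 0 0 0 0 0 0.5"}}

```text
clock: 52.5
tool_pos: [0.6947, 0.0573, 0.2746]
ee_rot: [0.0, 1.0, -0.024, -0.001]
contact_force: [-0.3, -0.6, 0.3]
gripper_width: 0.0427
grip_force: 0.0
```

Run:
```python
from h import *
need(.6971,.0585,.193,-2.76)
```

```text
clock 52.50 pos [0.6947 0.0573 0.2746] yaw -2.75 zaxis [-0.002 -0.    -1.   ] turn 0.00 shift x 0.023 y -0.013 z 0.816
```

{"api": "apply_moves", "payload": {"plan": "0 0 0 0.023 -0.005 0.25 0.5;0 0 0 0 0 0.25 0.5;0 0 0 0 0 0.17 0.5;0 0 0 0 0 0.1 0.5;0 0 0 0 0 0.04 0.5;0 0 0 0 0 0 0.5;0 0 0 0 0 0 0.5;0 0 0 0 0 0 0;0 0 0 0 0 0 0;0 0 0 0 0 0 0;0 0 0 0 0 0 0;0 0 0 0 0 0 0;0 0 0 0 0 0 0"}}

```text
clock: 53.58
tool_pos: [0.6983, 0.0575, 0.1967]
ee_rot: [0.0, 1.0, -0.024, 0.002]
contact_force: [0.8, -2.0, 6.2]
gripper_width: 0.0154
grip_force: 25.0
```

{"api": "apply_moves", "payload": {"plan": "0 0 0 -0.084 0 -0.013 0;0 0 0 -0.085 0 0 0;0 0 0 -0.085 0 0 0;0 0 0 -0.083 0 0.017 0;0 0 0 -0.083 0 0.017 0;0 0 0 -0.078 0 0.033 0;0 0 0 -0.078 0 0.033 0;0 0 0 -0.07 0 0.048 0;0 0 0 -0.07 0 0.048 0;0 0 0 -0.06 0 0.062 0;0 0 0 -0.06 0 0.062 0;0 0 0 -0.046 0 0.072 0;0 0 0 -0.046 0 0.072 0;0 0 0 -0.03 0 0.079 0;0 0 0 -0.03 0 0.079 0;0 0 0 0 0 0 0;0 0 0 0 0 0 0"}}

```text
clock: 55.0
tool_pos: [0.5979, 0.0625, 0.1338]
ee_rot: [0.0, 1.0, -0.024, -0.001]
contact_force: [-5.1, -2.6, 2.6]
gripper_width: 0.015
grip_force: 34.0
```

{"api": "apply_moves", "payload": {"plan": "0 0 0 -0.015 0 0.08 0;0 0 0 -0.015 0 0.06 0;0 0 0 0 0 0.03 0;0 0 0 0 0 0 0;0 0 0 0 0 0 0.5;0 0 0 0 0 0 0.5;0 0 0 0 0 0 0.5;0 0 0 0 0 0 0.5;0 0 0 0 0 -0.2 0.5;0 0 0 0 0 -0.2 0.3;0 0 0 0 0 -0.2 0;0 0 0 0.08 0 0 0;0 0 0 0 0 0 0;0 0 0 0 0 0 0;0 0 0 0 0 0 0"}}

```text
clock: 56.25
tool_pos: [0.6027, 0.0624, 0.1752]
ee_rot: [0.0, 1.0, -0.024, -0.001]
contact_force: [-1.0, -0.7, -0.3]
gripper_width: 0.0
grip_force: 0.0
```

```bash
cat > caps.py <<'E'
from h import *
for n in ('top','scene'):
  A=snap(n)[1]
  T=np.array([.6389,.0178]); a=np.radians(-2.76); X=np.array([np.cos(a),np.sin(a)]);Y=np.array([-np.sin(a),np.cos(a)])
  L=np.stack([(A[...,:2]-T)@X,(A[...,:2]-T)@Y,A[...,2]],-1)
  for s in (1,-1):
    m=(np.hypot(L[...,1]-s*.045,L[...,0])<.024)&(L[...,2]>.09)&(L[...,2]<.15); p=L[m]
    if len(p)>20:
      k=np.polyfit(p[:,0],p[:,2],1); print(n,s,len(p),'angle %.3f'%-np.arctan(k[0]),'z0 %.4f'%k[1])
    else: print(n,s,len(p))
E
python3 caps.py; python3 -c "
from h import *
need(.594,.064,.135,-2.76)"
```

```text
top 1 0
top -1 159 angle 0.016 z0 0.1100
scene 1 96 angle -0.001 z0 0.1100
scene -1 108 angle 0.007 z0 0.1100
clock 56.35 pos [0.6026 0.0624 0.1752] yaw -2.76 zaxis [-0.003 -0.    -1.   ] turn -0.00 shift x -0.087 y -0.012 z 0.402
```

{"api": "apply_moves", "payload": {"plan": "0 0 0 -0.05 0 0.15 0;0 0 0 0 0 0.12 0;0 0 0 0 0 0.08 0;0 0 0 0 0 0.05 0;0 0 0 0 0 0.04 0;0 0 0 0 0 0.03 0;0 0 0 0 0 0 0;0 0 0 0 0 0 0"}}

```text
clock: 57.02
tool_pos: [0.5989, 0.0627, 0.1309]
ee_rot: [-0.0, 1.0, -0.024, 0.0]
contact_force: [-3.4, -0.3, 5.2]
gripper_width: 0.0004
grip_force: 2.4
```

{"api": "apply_moves", "payload": {"plan": "0 0 0 0 0 0.03 0;0 0 0 0 0 0 0;0 0 0 0 0 0 0;0 0 0 0 0 -0.15 0;0 0 0 0 0 -0.25 0;0 0 0 0 0 -0.05 0;0 0 0 0 0.3 0 0;0 0 0 0 0.3 0 0;0 0 0 0 0.3 0 0;0 0 0 0 0 0 0;0 0 0 0 0 0.15 0;0 0 0 0 0 0.12 0;0 0 0 0 0 0.08 0;0 0 0 0 0 0.05 0;0 0 0 0 0 0.03 0;0 0 0 0 0 0 0;0 0 0 0 0 0 0"}}

```text
clock: 58.43
tool_pos: [0.5939, -0.0268, 0.1304]
ee_rot: [0.0, 1.0, -0.024, -0.0]
contact_force: [-8.5, -0.7, 14.6]
gripper_width: -0.0002
grip_force: 7.4
```

Both caps are pressed. I'll lift straight up, back away and check.

{"api": "apply_moves", "payload": {"plan": "0 0 0 0 0 0 0;0 0 0 0 0 -0.15 0;0 0 0 0 0 -0.35 0;0 0 0 0 0 -0.35 0;0 0 0 0 0 -0.35 0;0 0 0 -0.2 0.2 -0.2 0;0 0 0 -0.2 0.2 0 0;0 0 0 -0.2 0.2 0 0;0 0 0 -0.2 0.2 0 0;0 0 0 -0.2 0.2 0 0;0 0 0 -0.2 0.2 0 0;0 0 0 -0.2 0.2 0 0;0 0 0 0 0 0 0;0 0 0 0 0 0 0;0 0 0 0 0 0 0"}}

```text
clock: 59.68
tool_pos: [0.4481, -0.16, 0.269]
ee_rot: [-0.0, 1.0, -0.024, 0.0]
contact_force: [-0.4, 1.4, -0.3]
gripper_width: 0.0001
grip_force: 0.0
```

```bash
python3 caps.py; python3 tr.py
python3 - <<'E'
from h import *
d,W=snap('top','end.png'); cv2.imwrite('pics/endc.png',cv2.resize(d['frame'][120:300,130:490],(800,400)))
E
```

```text
top 1 160 angle 0.033 z0 0.1103
top -1 161 angle 0.006 z0 0.1101
scene 1 101 angle 0.053 z0 0.1102
scene -1 105 angle -0.015 z0 0.1106
top 439 angle 0.007 z0 0.0715
scene 847 angle -0.000 z0 0.0730
59.8833 [ 0.4483 -0.1596  0.2687] [-0.9  0.5 -1.1]
```

View pics/endc.png

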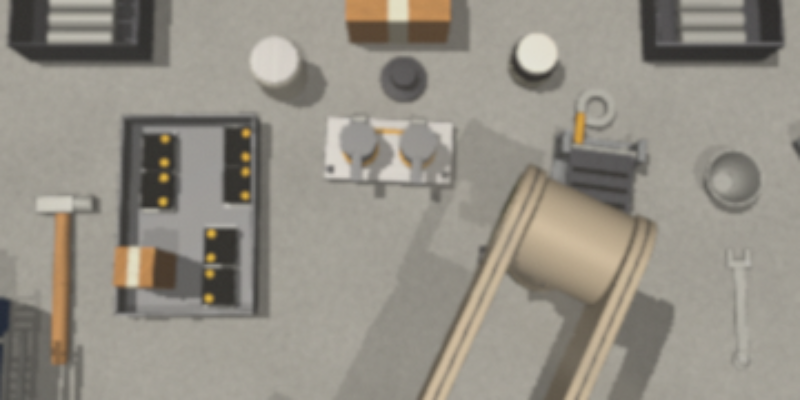

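The tote holds everything, the bystanders haven't moved and the treadle is at 0. The left cap's reading is noisy, so I'll average several frames.

```bash
for i in 1 2 3 4 5 6 7 8; do python3 caps.py; done | sort | awk '{k=$1" "$2;a[k]+=$5;z[k]+=$7;n[k]++}END{for(i in a)print i,a[i]/n[i],z[i]/n[i],n[i]}'
```

```text
scene 1 0.011125 0.110313 8
top -1 0.003 0.110375 8
top 1 0.00075 0.110312 8
scene -1 0.0075 0.110462 8
```

Both caps are shut, averaging about 0 rad.

```bash
python3 -c "
from cell import workorder
print(workorder.hand_in())"
```

```text
the job is handed in; nothing more can be done
None
```

The job is handed in: all three blocks and the carton are in the tote, both caps were flipped wide open, the treadle was held on its stop for about 2 s and came back up, and both caps are pressed shut, with the other things on the bench left where they were.

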